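Charge the landing-gear air tank

TASK

Charge the model plane's landing-gear air tank with the bench pump: with the fingertips, press the red plunger all the way down and let it spring right back up, again and again, until the indicator pin on the black block has popped fully out, then leave the plunger up. Only press the plunger, never pull it up, do not touch the indicator pin, and leave everything else on the bench where it is.

Things in the scene. Friction and masses are not known exactly. Their poses are not given: they have to be found in the camera images.
- pump: Air pump screwed to the bench, immovable: white plate 140 (x) x 220 (y) x 12 mm with an upright aluminium barrel (axis at x -20, y -60 mm), a blue tank lying along y on the +x side (top 60 mm above the bench) and a black indicator block 40 x 40 mm (centre x -20, y +40 mm, top 65 mm above the bench). Origin: centre of the plate's underside, on the bench; z up
- plunger_top (a point): Centre of the flat top of the red mushroom-shaped plunger head (52 mm across, top 120 mm above the bench when up); moves down with the plunger
- plunger (a joint): Plunger travel, m: 0 = up at rest, grows as pressed straight down, 0.026 = bottomed on a hard stop. Spring: 0 N at the top to about 8 N at the bottom, plus about 2 N when pumping and 20 N per m/s of speed. Released, it rises by itself in about 0.3 s, to within 2 mm of 0. It can be pulled a few mm above rest (negative), which is forbidden
- indicator (a joint): How far the pin stands out, m: 0 = in, 0.040 = fully out, along the pump's +y. Downstrokes add pressure by their length (in 7 mm steps). The pin stays in until the pressure suffices, then springs out by itself in a moment, during a downstroke, and stays out. The tank starts with unknown pressure: 3 to 6 full strokes are needed. More strokes change nothing
- pin_tip (a point): Centre of the tip of the orange head of the indicator pin (16 mm diameter, its axis 45 mm above the bench) with a green shank that shows as it comes out. Moves out with the pin. Not to be touched
- indicator_face (a point): Centre of the steel collar's outer face on the indicator block, where the pin comes out. Fixed on the pump; the pin's tip stands 2 mm out of it while the pin is in
- motor_mid (a point): Orange and steel brushless motor, 36 mm diameter, 38 mm tall, upright; about half-way up. Loose bystander
- wheel_mid (a point): Black foam wheel with white hub lying flat, 56 mm diameter, 24 mm thick; centre. Loose bystander
- battery_mid (a point): Blue and yellow battery pack, 35 x 105 x 28 mm; centre. Loose bystander
- servo_mid (a point): Black servo, 20 x 54 mm over its ears, 44 mm tall with its white arm; about half-way up. Loose bystander
- glue_mid (a point): White glue bottle with orange cap, 38 mm diameter, 110 mm tall, upright; half-way up. Loose bystander
- screws_mid (a point): Glass jar of screws with black lid, 60 mm diameter, 60 mm tall; half-way up. Loose bystander
- propeller_mid (a point): Grey two-blade propeller lying flat, 200 mm long, hub 12 mm thick; centre of the hub. Loose bystander

How it is judged:
By the outcome, as a careful person would: the job done as asked, in the order asked, and still so for the second after the job is handed in, with the robot touching nothing.
It also fails if it takes over 45 s, if anything falls off the work surface, if the arm or the gripper's body presses on something with over 40 N, if the wrist force passes 120 N, or if a joint passes its speed limit or range.

ROBOT

A 6-joint arm with a two-finger parallel gripper is mounted at the origin on the work surface. World frame = base frame: x ahead of the robot, y to its left, z up, the work surface at z = 0. Lengths are in m, angles in rad, forces in N, time in s.
With the tool pointing down it reaches from about 0.4 to 0.825 m from the base axis. Payload 7 kg.
Tool frame: the origin (TCP) lies at the centre of the arm's flange, where the gripper is bolted on; the fingertips stand 178 mm ahead of it and the grasp point (between the pads) lies arm.tcp_to_grasp ahead of it (arm.tcp_to_grasp is the distance from the TCP to the grasp point, in m); z points along the fingers, y is the direction in which the jaws open and shut (so a half turn about z gives the same grasp; the last joint's range is limited). The gripper opens to 88 mm and grips with 3 to 60 N. Pads are 19 mm wide; open, the fingers measure 130 mm over their backs; the gripper's body (78 mm by 193 mm) begins 47 mm behind the grasp point.
Start: joints at [1.588, 0.359, 0.012, 0, -1.224, -0.288], TCP at [0.181, 0.65, 0.405] pointing down, gripper open.
Joint ranges: [-3.07, 3.07], [-1.43, 2.12], [-1.02, 1.25], [-3.03, 1.67], [-3.05, -0], [-3.03, 3.03]. Speed limits (rad/s): [2.39, 2.39, 3.01, 3.14, 3.14, 3.14].

INTERFACE

Orientations are given as [roll, pitch, yaw] about the fixed x, y, z axes, in that order (R = Rz(yaw) Ry(pitch) Rx(roll)).
In Python, from station import arm gives the robot as it stands.
- The arm moves only by the tool move_arm, never from a script. Its argument "deltas" is a list of rows, each a list of 6 numbers: the shift along the world's x, y, z in mm, then the turn, a rotation vector about the world's x, y, z in degrees. In form: [[tx, ty, tz, ax, ay, az], ...]. A call has exactly 5 rows; each row shifts and turns the commanded pose from where the row before left it; what a row does not reach is not made up. A row lasts 1/12 s, in which the tool goes at most 41.7 mm and 7.16 degrees, less where a joint would pass 70% of its speed; a pose out of reach is approached as far as the arm can. A call with a gripper value outside its range is refused whole. "claw" is the closure in counts, from 0 (fully open) to 255 (shut), set as the call begins (left out, the last holds). The fingers move at their own pace and stop on an object; "squeeze" is the grip in N (left out, the last holds). Time passes only in rows, so rows that do not move let the fingers close, or fill a call up. It gives the time, the measured TCP pose, the force and the opening at its end, in the units of the state.
- arm.get_state(): the state, without advancing time (a new reading comes with each control period).
- arm.grab_frame(name): name is "scene" or "side" or "wrist"; returns the picture (400x640x3 uint8, red, green, blue); there is no depth.
- arm.calibration(name): a dict with "intrinsics" (3x3 intrinsics, pixels), "T" (4x4, takes a point from camera to world coordinates); the wrist camera has in their place "mount" (4x4, takes a point from camera to tool coordinates, whose origin is the TCP and whose axes are the flange's). Camera axes: x right, y up, looking along -z (the intrinsics and any distortion apply to the point x, -y, -z); pixel columns grow to the right and rows downward; lengths in m; the calibration is good to about 2 mm. The wrist camera is an equidistant fisheye: a pixel r from the principal point sees the ray r / f radians off the axis. A picture is of the moment at which its call begins: read the wrist's pose just before it. calibration takes no time and is no camera call.
- arm.job_done(): hands the job in, once; it reports no verdict.
Trained networks look in the newest picture that a camera, given by its name, has taken for a name from the list of things; names that differ only in an ending like _2 or _b are one class to them, and where a whole thing is asked for, a point or a joint stands for the part that bears it (a point fixed in the world has none). Each returns a list of dicts, best first, with "score" (0 to 1); they miss things now and then, are a little off and sometimes report something else, mostly with a low value. They report only what shows in the picture. A call takes as long as a camera call.
- arm.spot_in(thing, camera): "xy" ([column, row] in pixels, amid what is visible of it).
- arm.masks_of(thing, camera): "pixels" (400x640 bool, what is visible of it) and "xy" ([column, row] in pixels, amid what is visible of it).
- arm.spot_point(thing, camera): "xy" ([column, row] in pixels: a listed point, or the origin of a listed thing).
The state is a dict: "t": time; "q": joint angles; "qd": joint speeds; "joint_efforts": joint torques, N m; "eef_pos": TCP position; "ee_rot": TCP orientation; "force": force on the tool from outside, world axes, zero at the start; "moment": the same for the moment, N m; "width": finger opening in m.
Only numpy, scipy, OpenCV 4.12 (cv2) and the standard library are available. Lean on these libraries where they do the work, as an engineer would, in place of code of your own. Each camera call takes 0.05 s, during which the arm holds its last target. There are 200 camera calls.

## Working session

There is one attempt and no reset: what is moved stays moved. The work goes in short steps, Python scripts to look and compute and a tool call to move; the robot and the scene stay as the last step left them, time stands still between calls to the robot, and variables do not carry over. Pictures are saved under pics/ and viewed, about 8 in all and at most 12, crops included, and the job is handed in when it is done.

Besides the shell and the picture viewer there is one more tool, called after "Request:" by a JSON object that holds its "method" and its "body". move_arm: Moves the arm, as the interface text tells. Its arguments: {"type":"object","properties":{"deltas":{"type":"array","items":{"type":"array","items":{"type":"number"}}},"claw":{"type":"number"},"squeeze":{"type":"number"}},"required":["deltas"]}

```bash
mkdir -p pics; cat > h.py <<'E'
import numpy as np, cv2
from station import arm
def ray(cam,xy):
    c=arm.calibration(cam);K=np.array(c["intrinsics"]);T=np.array(c["T"])
    d=np.linalg.inv(K)@[xy[0],xy[1],1]; d=T[:3,:3]@[d[0],-d[1],-d[2]]
    return T[:3,3],d/np.linalg.norm(d)
def atz(cam,xy,z):
    o,d=ray(cam,xy); return o+d*(z-o[2])/d[2]
def tri(a,b):
    (o1,d1),(o2,d2)=a,b
    s=np.linalg.lstsq(np.c_[d1,-d2],o2-o1,rcond=None)[0]
    p,q=o1+s[0]*d1,o2+s[1]*d2
    return (p+q)/2,np.linalg.norm(p-q)
E
python3 - <<'E'
from h import *
np.set_printoptions(precision=4,suppress=True)
s=arm.get_state();print(s["t"],s["eef_pos"],s["ee_rot"],s["width"],arm.tcp_to_grasp)
ims=[]
for c in("scene","side"):
    im=arm.grab_frame(c);cv2.imwrite(f"pics/{c}0.png",im[:,:,::-1])
    print(c,arm.calibration(c).keys())
for n in("plunger_top","pin_tip","indicator_face","pump"):
    r={}
    for c in("scene","side"):
        l=arm.spot_point(n,c)
        print(n,c,[(np.round(x["xy"],1),round(x["score"],2)) for x in l[:2]])
        if l:r[c]=l[0]["xy"]
    if len(r)==2:print(tri(ray("scene",r["scene"]),ray("side",r["side"])))
    z={"plunger_top":.12,"pin_tip":.045,"indicator_face":.045,"pump":0}[n]
    for c in r: print(c,atz(c,r[c],z))
E
```

```text
0.0 [0.1805 0.6502 0.4037] [ 3.1399 -0.0001 -0.2709] 0.08763345361136783 0.1593
scene dict_keys(['intrinsics', 'T'])
side dict_keys(['intrinsics', 'T'])
plunger_top scene [(array([365.3, 193.8]), 0.61), (array([346.9, 198.6]), 0.56)]
plunger_top side [(array([309.4, 205.5]), 0.69)]
(array([0.5593, 0.1042, 0.1545]), np.float64(0.04223149743473101))
scene [0.553  0.1301 0.12  ]
side [0.5591 0.0586 0.12  ]
pin_tip scene []
pin_tip side []
indicator_face scene [(array([378.8, 210.1]), 0.68)]
indicator_face side [(array([283.7, 256. ]), 0.76)]
(array([0.5801, 0.1827, 0.0325]), np.float64(0.0013677215139382064))
scene [0.5877 0.1769 0.045 ]
side [0.576  0.1905 0.045 ]
pump scene [(array([361.1, 220.4]), 0.59), (array([368.3, 242.3]), 0.29)]
pump side [(array([292. , 244.8]), 0.86)]
(array([ 0.5845,  0.1155, -0.0003]), np.float64(0.011010027072392296))
scene [0.5802 0.1119 0.    ]
side [0.5878 0.1202 0.    ]
```

View pics/scene0.png

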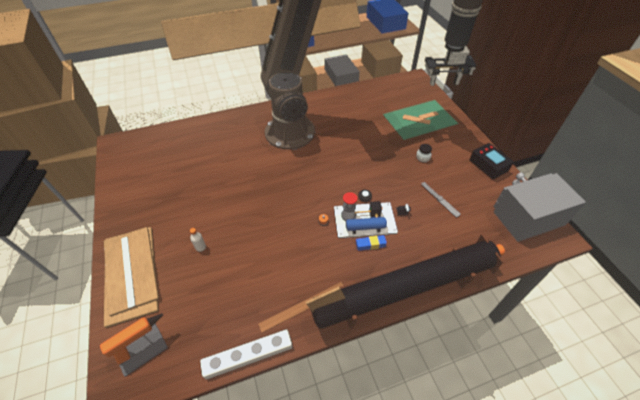

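View pics/side0.png

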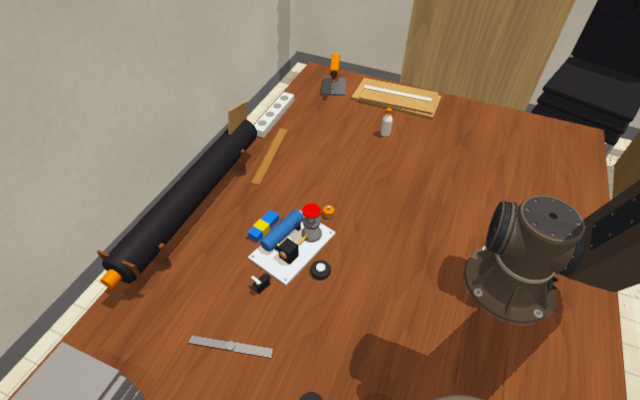

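The scene view shows the red plunger head near (350,198) with the wheel at (365,195). The side view shows the head near (311,210). The first network hit in the scene view was the wheel, so I'll segment the red head myself and zoom in.

```bash
python3 - <<'E'
from h import *
np.set_printoptions(precision=4,suppress=True)
a=cv2.imread("pics/scene0.png");b=cv2.imread("pics/side0.png")
R={}
for c,im in(("scene",a),("side",b)):
    B,G,Rr=[im[:,:,i].astype(int) for i in range(3)]
    m=((Rr>130)&(G<60)&(B<60)).astype(np.uint8)
    n,l,s,ce=cv2.connectedComponentsWithStats(m)
    for i in range(1,n):
        if s[i,4]>15: print(c,s[i],ce[i],atz(c,ce[i],.117))
    i=1+np.argmax(s[1:,4]);R[c]=ce[i]
print(tri(ray("scene",R["scene"]),ray("side",R["side"])))
ca=cv2.resize(a[170:260,305:425],(800,600),interpolation=cv2.INTER_CUBIC)
cb=cv2.resize(b[190:310,235:355],(600,600),interpolation=cv2.INTER_CUBIC)
cv2.imwrite("pics/z.png",cv2.resize(np.hstack([ca[:, :]*1,cb]),(800,343)))
E
```

```text
side [302 203  19  15 223] [311.1345 210.2197] [0.5489 0.0699 0.117 ]
(array([0.5694, 0.3608, 0.3692]), np.float64(0.2863527571394196))
```

View pics/z.png

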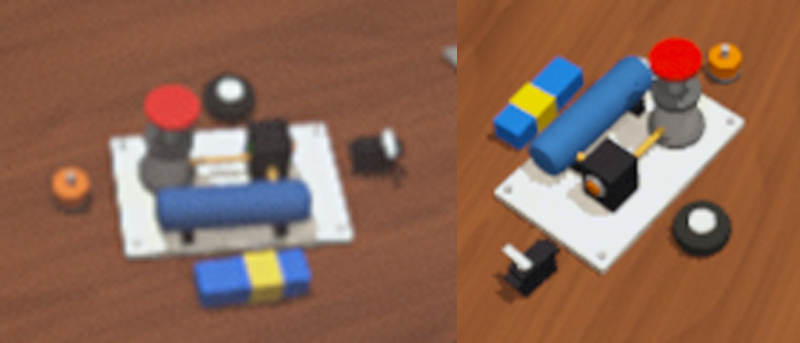

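The zoom shows the red head clear on top, with the pin in and pointing away from the barrel. The motor, wheel, servo and battery surround the plate. Next I'll get the plunger position and the pump's yaw.

```bash
python3 - <<'E'
from h import *
np.set_printoptions(precision=4,suppress=True)
R={}
for c in("scene","side"):
    im=cv2.imread(f"pics/{c}0.png");H,S,V=cv2.split(cv2.cvtColor(im,cv2.COLOR_BGR2HSV))
    m=(((H<5)|(H>174))&(S>170)&(V>110)).astype(np.uint8)
    n,l,s,ce=cv2.connectedComponentsWithStats(m)
    for i in range(1,n):
        if s[i,4]>15: print(c,s[i],ce[i],atz(c,ce[i],.118))
    if n>1:i=1+np.argmax(s[1:,4]);R[c]=ce[i]
if len(R)==2: print(tri(ray("scene",R["scene"]),ray("side",R["side"])))
k=1400/800/6.6667
for p in((112,138),(325,124),(352,240),(125,255)): print("plate scene",atz("scene",(305+p[0]*k,170+p[1]*k),.012)[:2])
k=1400/800/5
for p in((495,193),(602,270),(744,122)): print("plate side",atz("side",(235+(p[0]-457)*k,190+p[1]*k),.012)[:2])
E
```

```text
scene [343 192  14  12 123] [349.6504 197.6748] [0.5491 0.0708 0.118 ]
side [302 204  18  14 206] [310.8495 210.5194] [0.5488 0.072  0.118 ]
(array([0.5489, 0.0712, 0.1174]), np.float64(0.0005511455609508902))
plate scene [0.4905 0.0371]
plate scene [0.5477 0.2494]
plate scene [0.6853 0.2102]
plate scene [ 0.6271 -0.0017]
plate side [0.6752 0.2145]
plate side [0.5426 0.2492]
plate side [0.4862 0.0384]
```

Both views agree: plunger at (0.549, 0.071), top 0.117–0.120, pump yaw about -15°, which matches the plate geometry. I'm moving over it with the gripper shut.

Request:
{"method": "move_arm", "body": {"deltas": [[9,-14,0,0,0,0],[18.5,-29,-3,0,0,0],[18.5,-29,-3,0,0,0],[18.5,-29,-3,0,0,0],[18.5,-29,-3,0,0,0]], "claw": 255, "squeeze": 20}}

```text
t: 0.92
eef_pos: [0.2641, 0.519, 0.3925]
ee_rot: [-3.141, -0.0, -0.27]
force: [0.7, -0.3, 0.3]
width: 0.0599
```

Request:
{"method": "move_arm", "body": {"deltas": [[18.5,-29,-3,0,0,0],[18.5,-29,-3,0,0,0],[18.5,-29,-3,0,0,0],[18.5,-29,-3,0,0,0],[18.5,-29,-3,0,0,0]]}}

```text
t: 1.33
eef_pos: [0.3566, 0.3738, 0.3779]
ee_rot: [-3.141, -0.0, -0.27]
force: [0.4, 0.7, 1.3]
width: 0.0266
```

Request:
{"method": "move_arm", "body": {"deltas": [[18.5,-29,-3,0,0,0],[18.5,-29,-3,0,0,0],[18.5,-29,-3,0,0,0],[18.5,-29,-3,0,0,0],[18.5,-29,-3,0,0,0]]}}

```text
t: 1.75
eef_pos: [0.4491, 0.2288, 0.363]
ee_rot: [-3.141, -0.0, -0.27]
force: [0.5, 0.9, 0.0]
width: 0.0007
```

Request:
{"method": "move_arm", "body": {"deltas": [[18.5,-29,-3,0,0,0],[18.5,-29,-3,0,0,0],[18.5,-29,-3,0,0,0],[18.5,-29,-3,0,0,0],[9,-14,0,0,0,0]]}}

```text
t: 2.17
eef_pos: [0.5327, 0.0976, 0.3502]
ee_rot: [3.141, 0.0, -0.272]
force: [0.2, 1.5, 0.7]
width: 0.0005
```

Request:
{"method": "move_arm", "body": {"deltas": [[10,-16,-5,0,0,0],[6,-10,-10,0,0,0],[0,0,-15,0,0,0],[0,0,0,0,0,0],[0,0,0,0,0,0]]}}

```text
t: 2.58
eef_pos: [0.5472, 0.0743, 0.3198]
ee_rot: [3.14, 0.002, -0.271]
force: [-0.1, -0.1, 0.7]
width: -0.0
```

```bash
python3 - <<'E'
from h import *
s=arm.get_state();print(s["t"],s["eef_pos"],s["force"])
a=arm.grab_frame("scene")[165:255,305:425];b=arm.grab_frame("side")[180:300,235:355]
cv2.imwrite("pics/above.png",np.hstack([cv2.resize(x,(400,400),interpolation=cv2.INTER_CUBIC) for x in(a[:, 10:100],b)])[:,:,::-1])
E
```

```text
2.5833 [0.54720234 0.07429213 0.31977253] [-0.10500657 -0.11448972  0.71492648]
```

View pics/above.png

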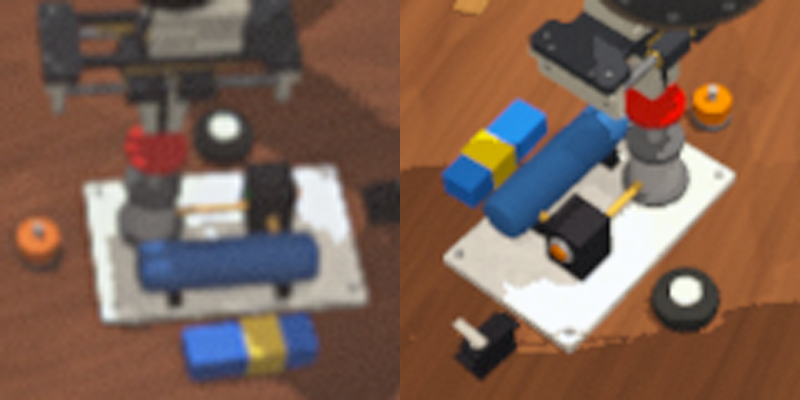

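Fingertips are centred above the head and clear of it. I'll do the first press carefully, checking force.

Request:
{"method": "move_arm", "body": {"deltas": [[2,-3,-15,0,0,0],[0,0,-10,0,0,0],[0,0,-12,0,0,0],[0,0,-9,0,0,0],[0,0,0,0,0,0]]}}

```text
t: 3.1
eef_pos: [0.5501, 0.0721, 0.2747]
ee_rot: [-3.141, -0.002, -0.269]
force: [-0.5, 0.7, 6.6]
width: 0.0007
```

Request:
{"method": "move_arm", "body": {"deltas": [[0,0,-2,0,0,0],[0,0,-1,0,0,0],[0,0,-1,0,0,0],[0,0,0,0,0,0],[0,0,0,0,0,0]]}}

```text
t: 3.52
eef_pos: [0.55, 0.072, 0.2724]
ee_rot: [-3.141, -0.002, -0.269]
force: [-1.7, 0.1, 10.5]
width: 0.0001
```

Request:
{"method": "move_arm", "body": {"deltas": [[0,0,-1,0,0,0],[0,0,-1,0,0,0],[0,0,0,0,0,0],[0,0,0,0,0,0],[0,0,0,0,0,0]]}}

```text
t: 3.93
eef_pos: [0.5499, 0.0721, 0.2722]
ee_rot: [-3.14, -0.003, -0.269]
force: [-8.6, 0.0, 26.6]
width: 0.0008
```

Bottomed hard at TCP z 0.2722 with 26 N. Now I'll release and repeat.

Request:
{"method": "move_arm", "body": {"deltas": [[0,0,15,0,0,0],[0,0,15,0,0,0],[0,0,10,0,0,0],[0,0,0,0,0,0],[0,0,0,0,0,0]]}}

```text
t: 4.35
eef_pos: [0.5495, 0.0717, 0.309]
ee_rot: [-3.141, -0.001, -0.271]
force: [0.5, 0.3, 0.5]
width: 0.0004
```

Request:
{"method": "move_arm", "body": {"deltas": [[0,0,-10,0,0,0],[0,0,-12,0,0,0],[0,0,-10,0,0,0],[0,0,-7,0,0,0],[0,0,0,0,0,0]]}}

```text
t: 4.77
eef_pos: [0.5501, 0.0719, 0.272]
ee_rot: [3.142, -0.002, -0.269]
force: [-10.1, 0.9, 32.9]
width: 0.0001
```

Request:
{"method": "move_arm", "body": {"deltas": [[0,0,15,0,0,0],[0,0,15,0,0,0],[0,0,10,0,0,0],[0,0,0,0,0,0],[0,0,0,0,0,0]]}}

```text
t: 5.18
eef_pos: [0.5494, 0.0713, 0.3088]
ee_rot: [3.141, 0.001, -0.271]
force: [0.6, -0.2, -0.2]
width: 0.0007
```

Request:
{"method": "move_arm", "body": {"deltas": [[0,0,-10,0,0,0],[0,0,-12,0,0,0],[0,0,-10,0,0,0],[0,0,-6.5,0,0,0],[0,0,0,0,0,0]]}}

```text
t: 5.6
eef_pos: [0.5499, 0.0716, 0.2722]
ee_rot: [3.141, -0.001, -0.269]
force: [-6.1, 0.5, 22.8]
width: 0.0005
```

Request:
{"method": "move_arm", "body": {"deltas": [[0,0,15,0,0,0],[0,0,15,0,0,0],[0,0,10,0,0,0],[0,0,0,0,0,0],[0,0,0,0,0,0]]}}

```text
t: 6.02
eef_pos: [0.5493, 0.0713, 0.3102]
ee_rot: [3.141, 0.001, -0.271]
force: [-1.0, 0.2, -0.6]
width: 0.0006
```

```bash
cat > look.py <<'E'
import sys
from h import *
s=arm.get_state();print(s["t"],s["eef_pos"],s["force"])
a=arm.grab_frame("scene")[165:255,315:405];b=arm.grab_frame("side")[180:300,235:355]
cv2.imwrite(sys.argv[1],np.hstack([cv2.resize(x,(400,400),interpolation=cv2.INTER_CUBIC) for x in(a,b)])[:,:,::-1])
E
python3 look.py pics/s3.png
```

```text
6.0167 [0.54934226 0.07130645 0.31023343] [-0.97605955  0.24646103 -0.58616048]
```

View pics/s3.png

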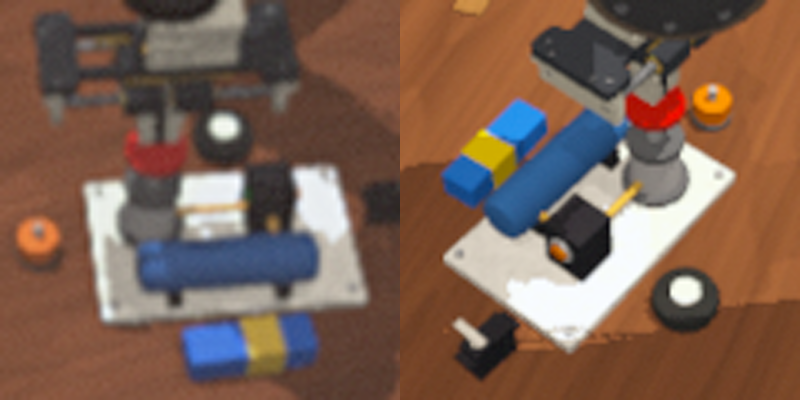

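After three strokes the pin is still in (orange disc flush at (560,252)), and the plunger is back up. Next, stroke four.

Request:
{"method": "move_arm", "body": {"deltas": [[0,0,-11,0,0,0],[0,0,-12,0,0,0],[0,0,-10,0,0,0],[0,0,-7,0,0,0],[0,0,0,0,0,0]]}}

```text
t: 6.53
eef_pos: [0.55, 0.0717, 0.2723]
ee_rot: [3.141, -0.001, -0.269]
force: [-3.9, -0.3, 18.2]
width: 0.0006
```

Request:
{"method": "move_arm", "body": {"deltas": [[0,0,15,0,0,0],[0,0,15,0,0,0],[0,0,10,0,0,0],[0,0,0,0,0,0],[0,0,0,0,0,0]]}}

```text
t: 6.95
eef_pos: [0.5494, 0.0713, 0.3105]
ee_rot: [-3.141, 0.0, -0.271]
force: [-0.3, -0.2, -0.0]
width: 0.0005
```

```bash
python3 look.py pics/s4.png
```

```text
6.95 [0.54941452 0.07133733 0.31052456] [-0.29119999 -0.224799   -0.02271251]
```

View pics/s4.png

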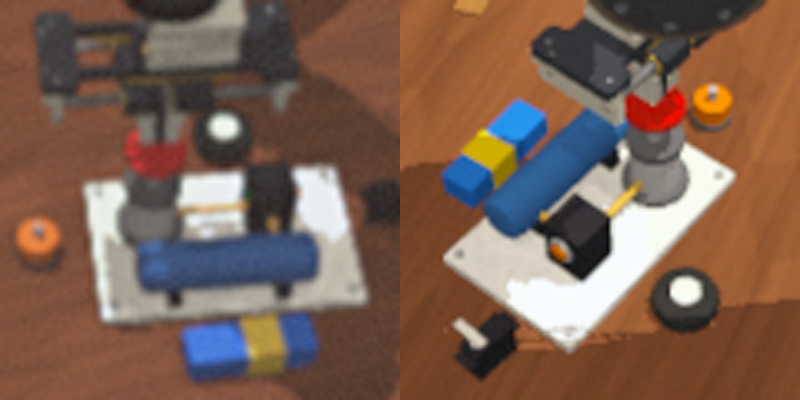

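The pin is still in after four strokes. The task says up to six are needed and extra strokes do no harm, so I'll do two more.

Request:
{"method": "move_arm", "body": {"deltas": [[0,0,-11,0,0,0],[0,0,-12,0,0,0],[0,0,-10,0,0,0],[0,0,-7,0,0,0],[0,0,0,0,0,0]]}}

```text
t: 7.47
eef_pos: [0.55, 0.0717, 0.2723]
ee_rot: [3.141, -0.001, -0.269]
force: [-4.5, 0.5, 18.6]
width: 0.0008
```

Request:
{"method": "move_arm", "body": {"deltas": [[0,0,15,0,0,0],[0,0,15,0,0,0],[0,0,10,0,0,0],[0,0,0,0,0,0],[0,0,0,0,0,0]]}}

```text
t: 7.88
eef_pos: [0.5494, 0.0713, 0.3105]
ee_rot: [-3.141, 0.0, -0.271]
force: [-0.2, -0.1, 0.9]
width: 0.0005
```

Request:
{"method": "move_arm", "body": {"deltas": [[0,0,-11,0,0,0],[0,0,-12,0,0,0],[0,0,-10,0,0,0],[0,0,-7,0,0,0],[0,0,0,0,0,0]]}}

```text
t: 8.3
eef_pos: [0.55, 0.0717, 0.2722]
ee_rot: [3.141, -0.001, -0.269]
force: [-4.6, -0.2, 21.1]
width: 0.0004
```

Request:
{"method": "move_arm", "body": {"deltas": [[0,0,15,0,0,0],[0,0,15,0,0,0],[0,0,10,0,0,0],[0,0,0,0,0,0],[0,0,0,0,0,0]]}}

```text
t: 8.72
eef_pos: [0.5493, 0.0713, 0.3102]
ee_rot: [3.141, 0.001, -0.271]
force: [-0.6, -0.6, -0.6]
width: 0.0006
```

```bash
python3 look.py pics/s6.png
```

```text
8.7167 [0.54931483 0.07129678 0.31022455] [-0.61975889 -0.59794773 -0.62706706]
```

View pics/s6.png

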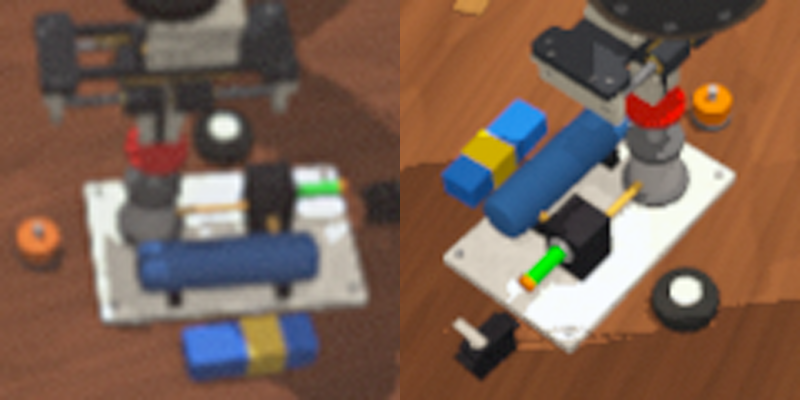

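The pin is out: green shank with the orange head at about (525,283) in the side half. I'll retreat upward and measure how far out it is.

Request:
{"method": "move_arm", "body": {"deltas": [[0,0,15,0,0,0],[0,0,20,0,0,0],[0,0,20,0,0,0],[0,0,15,0,0,0],[0,0,0,0,0,0]]}}

```text
t: 9.23
eef_pos: [0.5503, 0.0715, 0.3834]
ee_rot: [-3.14, -0.003, -0.27]
force: [0.1, 0.4, 0.7]
width: 0.0002
```

```bash
python3 - <<'E'
from h import *
np.set_printoptions(precision=4,suppress=True)
for c in("scene","side"): cv2.imwrite(f"pics/{c}9.png",arm.grab_frame(c)[:,:,::-1])
P={}
for n in("pin_tip","indicator_face","plunger_top"):
    r={c:(arm.spot_point(n,c) or [None])[0] for c in("scene","side")}
    print(n,{c:v and (np.round(v["xy"],1),round(v["score"],2),atz(c,v["xy"],.12 if "pl" in n else .045)) for c,v in r.items()})
    if all(r.values()): P[n],e=tri(*[ray(c,r[c]["xy"]) for c in r]);print(P[n],e)
if "pin_tip" in P and "indicator_face" in P: print("out",np.linalg.norm(P["pin_tip"]-P["indicator_face"]))
print("hand tip",atz("side",(272.5,264.9),.045),atz("scene",(392.4,207.1),.045))
for c in("scene","side"):
    im=cv2.imread(f"pics/{c}9.png");H,S,V=cv2.split(cv2.cvtColor(im,cv2.COLOR_BGR2HSV))
    m=(((H<5)|(H>174))&(S>170)&(V>90)).astype(np.uint8)
    n,l,s,ce=cv2.connectedComponentsWithStats(m)
    i=1+np.argmax(s[1:,4]);print(c,"red",s[i],ce[i],atz(c,ce[i],.118))
print(arm.get_state()["t"],arm.get_state()["force"])
E
python3 look.py pics/s7.png
```

```text
pin_tip {'scene': (array([389.4, 205. ]), 0.53, array([0.5793, 0.2249, 0.045 ])), 'side': (array([270.5, 264.3]), 0.49, array([0.5961, 0.2277, 0.045 ]))}
[0.5891 0.2261 0.0518] 0.013643124562433499
indicator_face {'scene': (array([382.2, 208.8]), 0.75, array([0.5865, 0.1915, 0.045 ])), 'side': (array([283. , 255.7]), 0.9, array([0.5782, 0.1904, 0.045 ]))}
[0.5816 0.1909 0.0415] 0.006550232307348908
plunger_top {'scene': (array([349.5, 199.2]), 0.42, array([0.5569, 0.0669, 0.12  ])), 'side': (array([308.7, 205.4]), 0.61, array([0.561, 0.059, 0.12 ]))}
[0.5597 0.0643 0.1253] 0.002396891497136055
out 0.03737119864073718
hand tip [0.5904 0.2273 0.045 ] [0.5922 0.231  0.045 ]
scene red [343 192  14  12 111] [349.3063 197.2703] [0.5469 0.0704 0.118 ]
side red [302 204  18  14 207] [310.7391 210.5169] [0.5491 0.0721 0.118 ]
9.6333 [-0.1753  0.072   0.2148]
9.6333 [0.54946496 0.07132646 0.38022045] [-0.17527607  0.07199417  0.21479067]
```

View pics/s7.png

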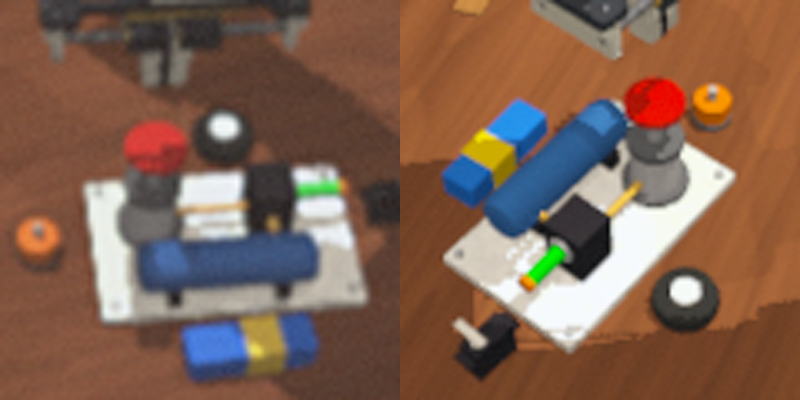

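Hand-read tip at (0.591, 0.229) against about (0.591, 0.231) expected when fully out. The plunger is up, the bystanders haven't moved, and the robot is clear. Handing in.

```bash
python3 -c "
from station import arm
print(arm.job_done(), arm.get_state()['t'])"
```

```text
the job is handed in; nothing more can be done
the job is handed in; nothing more can be done
```

The indicator pin is out and the plunger is back up. I pressed the plunger six times with the closed fingertips, each time down to the hard stop (18–33 N on the last check of each press). After each press I lifted about 10 mm clear of the plunger's rest height so it could spring back. I then retreated straight up and handed in, with the clock at about 9.6 s.

- **Pin:** it was still in after stroke four, and I saw it out after stroke six; I did not look between strokes five and six. My own reading of the tip position puts it about 40 mm out, within a few mm. The network points gave 37 mm between the collar face and the tip, but their two views disagreed by up to 14 mm, so I trusted them less.
- **Plunger:** the red head is back where it started in both views, to about 2 mm.
- **Robot and surroundings:** the last force reading was about zero. The motor, wheel, servo and battery show no visible movement. I did not re-inspect the glue, jar and propeller, which the arm never came near.

The network's first guess for the plunger in the scene view did not match the side view, so I used the red colour in both cameras instead. Those agreed to 0.6 mm.

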